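# Swap a drawplate to the other folding hook

### The job

Swing the folded hook out and press it snug against its open stop, then lift the steel drawplate off the other hook and hang it freely on the one you opened. Finally fold the emptied hook flat and press it snug against its closed stop. Each snug press is a steady push of about 10 newtons for half a second with the fingers; never push a hook or rack with more than about 18 newtons, and leave the jar, hammer and steel block alone.

Things in the scene. Friction and masses are not known exactly. Their poses are not given: they have to be found in the camera images.
- rack_a: Light-wood tool rack fixed to the bench, left or right, turned up to 0.15 rad: a rail 18 thick (x), 88 wide (y), z 140 to 172 mm, on a post under its +y end and a foot. It carries hook_a, which starts swung out with the drawplate on it. Origin: on the bench under the middle of the rail; +z up, -x out of the rail's face towards the robot, face at x = -9 mm.
- rack_b: The second, identical rack, same frame; its hook_b starts folded (0 to 0.2 rad open) and empty. A folded arm points along the rack's +y, 14 mm in front of the face, its last 35 mm sticking out past the rail's +y end, so that fingers can come down behind it from above. Unfolded it points out along the rack's -x.
- hinge_a (a point): Nominal point on hook_a's vertical hinge axis at bar height: (-23, -25, 165) mm in rack_a's frame. The hook arm is a level round steel bar 10 mm thick, centre line at z = 165 mm, reaching 100 mm from the hinge axis to the middle of its upturned end; the end's top is at z = 182 mm, 12 mm above the top of the bar.
- hinge_b (a point): The same point for hook_b, in rack_b's frame. Both hinges are stiff: about 2.5 N at the arm's end turns one and it stays where it is left. The end stops are nearly rigid (more than 5 N per mm at the arm's end), so creep up to them.
- hook_a (a joint): Angle of hook_a, rad: 0 = at its closed stop (along the rack's +y, flat along the rail), 1.57 = at its open stop (along the rack's -x); positive is counter-clockwise from above. hook_a's mount has slipped in its slots: hinge and arm stand up to 8 mm nearer to or farther from the rail (along the rack's x) than hinge_a and the sizes say, unmeasured, so its closed stop has to be felt.
- hook_b (a joint): The same angle for hook_b. Its mount is not slipped but worn: both stops together, and so the arm at any reading, are turned against the rail by an unmeasured 0 to 0.12 rad either way (12 mm at the arm's end). The stop has to be felt, and the opened arm may not point quite square out of the rail: where it was felt tells where it points.
- plate: Drawplate: dark steel plate 9 thick (x), 60 wide (y), 144 high (z), 0.24 to 0.38 kg, rows of small holes below, and one window 36 wide, 34 high (z 72 to 106 mm) for the hook. Origin: middle of lower edge. Above the window a solid 38 mm stem, to grip across its thickness from above; the bar lies right below. Hangs 50 to 60 mm from hinge_a, square to the bar, upright.
- window (a point): Middle of the window's upper edge on the drawplate (z = 106 mm in the plate's frame): the edge that rests on the hook bar, whose top is at z = 170 mm.
- jar: Bystander: lidded glass jar, 54 diameter, 62 high, standing on the bench; origin under its middle.
- hammer: Bystander: small hammer, 200 long, lying on the bench.
- bench_block: Bystander: round steel bench block, 64 diameter, 30 high; origin under its middle.
There are look-alikes about, which are no part of the job. Leave any red look-alike of the rack_b alone. Of the things shaped like the plate, the steel one is meant.

How it is judged:
On the way, in this order (a step that is already met when the one before it is completed fails the run):
1. hook_b pressed snug against its open stop with at least 6 N of finger force (value of joint hook_b above 1.52 rad and contact force between the fingers and rack_b above 6 N), for 0.2 s.
2. drawplate hanging on hook_b, let go (value of joint hook_b above 1.45 rad and contact force between plate and rack_b above 1 N and contact force between the fingers and plate below 0.1 N and z of window in the frame of rack_b between 0.16 and 0.18 m and x of window in the frame of rack_b between -0.125 and -0.03 m), for 0.2 s.
3. emptied hook_a pressed snug against its closed stop with at least 6 N of finger force (value of joint hook_a below 0.05 rad and contact force between the fingers and rack_a above 6 N), for 0.2 s.
At the end, for the whole second after the job is handed in: hook_a is folded to within 0.06 rad of its closed stop, hook_b stands out within 0.12 rad of its open stop, and the drawplate hangs at rest on hook_b by its window (window edge 160 to 180 mm high and 30 to 125 mm in front of the rack's middle plane, plate within 0.35 rad of upright) (value of joint hook_a below 0.06 rad and value of joint hook_b above 1.45 rad and contact force between plate and rack_b above 1 N and z of window in the frame of rack_b between 0.16 and 0.18 m and x of window in the frame of rack_b between -0.125 and -0.03 m and angle between plate's own z axis and vertical below 0.35 rad and linear speed of plate below 0.05 m/s); the robot touches nothing.
It fails at once if a hook or rack is pushed by the robot with more than 20 N (contact force between any of the fingers, the arm and rack_a above 20 N or contact force between any of the fingers, the arm and rack_b above 20 N).
It fails at once if a bystander is moved by more than 20 mm (distance of any of jar, hammer, bench_block from where it was at the start of the episode above 0.02 m).
It also fails if it takes over 69 s, if anything falls off the work surface, if the arm or the gripper's body presses on something with over 40 N, if the wrist force passes 120 N, or if a joint passes its speed limit or range.

### The arm

A 6-joint arm with a two-finger parallel gripper is mounted at the origin on the work surface. World frame = base frame: x ahead of the robot, y to its left, z up, the work surface at z = 0. Lengths are in m, angles in rad, forces in N, time in s.
With the tool pointing down it reaches from about 0.35 to 0.725 m from the base axis. Payload 6 kg.
Tool frame: the origin (TCP) lies between the finger pads; the fingertips stand 11 mm ahead of it and the grasp point (between the pads) lies 8 mm behind it; z points along the fingers, y is the line along which they close (so a half turn about z gives the same grasp; the last joint's range is limited). The gripper opens to 85 mm and grips with 20 to 120 N. Pads are 22 mm wide; open, the fingers measure 114 mm over their backs; the gripper's body (76 mm by 85 mm) begins 54 mm behind the grasp point. The pads swing forward as they close: fully open they stand 13 mm farther back than shut.
Start: joints at [1.602, 0.04, 0.085, 0, -1.615, -0.334], TCP at [0.179, 0.573, 0.242] pointing down, gripper open.
Joint ranges: [-2.56, 2.56], [-1.29, 2.01], [-1.08, 1.49], [-3.29, 1.98], [-2.81, -0.18], [-2.99, 2.99]. Speed limits (rad/s): [2.57, 2.57, 3.01, 3.14, 3.14, 3.14].

### API

Orientations are given as a unit quaternion [x, y, z, w].
In Python, from bench import bot gives the robot as it stands.
- The arm moves only by the shell command python3 -m inch 'ROWS' [FORCE]. ROWS is a JSON object of lists of equal length, an entry for each row: "delta_rot": the turn, a rotation vector about the tool's x, y, z in degrees, a list of three; "offset": the shift along the tool's x, y, z in mm, a list of three; "gripper": the gripper's target within -1 to 1 (fully open at 1, half-way at 0, shut at -1). In form: {"delta_rot": [[wx, wy, wz], ...], "offset": [[x, y, z], ...], "gripper": [gripper, ...]}. A call has exactly 5 rows; each row shifts and turns the commanded pose from where the row before left it, along the tool's axes as they then stand; what a row does not reach is not made up. A row lasts 1/10 s, in which the tool goes at most 50 mm and 8.59 degrees, less where a joint would pass 70% of its speed; a pose out of reach is approached as far as the arm can. A call is refused whole if a number of a shift passes 50 or a number of a turn 8.59, either way. A call with a gripper value outside its range is refused whole. The fingers move at their own pace and stop on an object; FORCE is the grip in N (left out, the last holds). Time passes only in rows, so rows that do not move let the fingers close, or fill a call up. It gives the time, the measured TCP pose, the force, the opening and the grip force at its end, in the units of the state.
- bot.observe(): the state, without advancing time (a new reading comes with each control period).
- bot.grab_frame(name): name is "scene" or "top" or "wrist"; returns the picture (420x560x3 uint8, red, green, blue); there is no depth.
- bot.camera_model(name): a dict with "fx", "fy", "cx", "cy" (pixels), "pose" (4x4, takes a point from camera to world coordinates); the wrist camera has in their place "hand_eye" (4x4, takes a point from camera to tool coordinates, whose origin is the TCP and whose axes are the flange's). Camera axes: x right, y up, looking along -z (the intrinsics and any distortion apply to the point x, -y, -z); pixel columns grow to the right and rows downward; lengths in m; the calibration is good to about 2 mm. A picture is of the moment at which its call begins: read the wrist's pose just before it. camera_model takes no time and is no camera call.
- bot.close_job(): hands the job in; it is judged then, once.
Trained networks look in the newest picture that a camera, given by its name, has taken for a name from the list of things; names that differ only in an ending like _2 or _b are one class to them, and where a whole thing is asked for, a point or a joint stands for the part that bears it (a point fixed in the world has none). Each returns a list of dicts, best first, with "p" (0 to 1); they miss things now and then, are a little off and sometimes report something else, mostly with a low value. They report only what shows in the picture. A call takes as long as a camera call. They do not tell look-alikes from the thing itself.
- bot.boxes_of(label, camera): "extent" ([left, top, right, bottom] in pixels, round what is visible of it).
- bot.spot_point(label, camera): "centre" ([column, row] in pixels: a listed point, or the origin of a listed thing).
The state is a dict: "t": time; "q": joint angles; "dq": joint speeds; "joint_torque": joint torques, N m; "ee_pos": TCP position; "orientation": TCP orientation; "contact_force": force on the tool from outside, world axes, zero at the start; "ft_torque": the same for the moment, N m; "opening": opening from 0.0 (shut) to 1.0 (fully open); "gripper_force": force on a finger pad.
Only numpy, scipy, OpenCV 4.12 (cv2) and the standard library are available. Lean on these libraries where they do the work, as an engineer would, in place of code of your own. Each camera call takes 0.05 s, during which the arm holds its last target. There are 200 camera calls.

## Working session

There is one attempt and no reset: what is moved stays moved. The work goes in short steps, Python scripts to look and compute and a shell command to move; the robot and the scene stay as the last step left them, time stands still between calls to the robot, and variables do not carry over. Pictures are saved under pics/ and viewed, at most 10 in all, crops included, and the job is handed in when it is done.

```bash
mkdir -p pics; ls
python3 - <<'E'
from bench import bot
import cv2,numpy as np
print(bot.observe())
for c in("scene","top"):
    im=bot.grab_frame(c); cv2.imwrite(f"pics/{c}0.png",im[:,:,::-1])
    m=bot.camera_model(c); print(c,{k:np.round(v,4).tolist() if not isinstance(v,str) else v for k,v in m.items()})
    for l in("rack_a","plate","jar","hammer","bench_block"):
        print(l,[(np.round(d["extent"]).tolist(),round(d["p"],2)) for d in bot.boxes_of(l,c)][:4])
    for l in("rack_a","hinge_a","window","plate"):
        print(l,[(np.round(d["centre"]).tolist(),round(d["p"],2)) for d in bot.spot_point(l,c)][:4])
print({k:np.round(v,4).tolist() for k,v in bot.camera_model("wrist").items() if not isinstance(v,str)})
E
```

```text
pics
{'t': 0.0, 'q': array([ 1.60162721e+00,  4.08227107e-02,  8.38164031e-02, -4.52914509e-04,
       -1.61551907e+00, -3.33697610e-01]), 'dq': array([-0.0004848 , -0.00050327,  0.00102831, -0.00036091, -0.0009608 ,
        0.00076924]), 'joint_torque': array([-1.59072097e-04, -3.68214297e+01,  3.47418988e+01,  6.93264127e+00,
       -5.37251966e-03, -2.07824900e-05]), 'ee_pos': array([0.17878767, 0.57241748, 0.24127787]), 'orientation': array([ 9.88556966e-01, -1.50845370e-01, -6.57911974e-05,  8.91211185e-04]), 'contact_force': array([ 0.19499734,  0.81121832, -0.55489714]), 'ft_torque': array([-0.01650244,  0.0097956 , -0.0309099 ]), 'gripper_force': 0.0, 'opening': 0.9989366098195591}
scene {'fx': 527.7778, 'fy': 527.7778, 'cx': 284.9797, 'cy': 220.0655, 'pose': [[-0.6409, -0.4866, 0.5937, 1.2596], [0.7675, -0.4178, 0.4862, 0.6086], [0.0115, 0.7672, 0.6412, 0.858], [0.0, 0.0, 0.0, 1.0]]}
rack_a [([206.0, 138.0, 265.0, 250.0], 0.84), ([270.0, 212.0, 352.0, 315.0], 0.83), ([380.0, 227.0, 481.0, 330.0], 0.82), ([188.0, 260.0, 268.0, 374.0], 0.77)]
plate [([241.0, 137.0, 261.0, 197.
[... 850 characters left out ...]
), ([327.0, 234.0, 363.0, 245.0], 0.6)]
jar [([268.0, 249.0, 288.0, 270.0], 0.72)]
hammer [([370.0, 252.0, 433.0, 332.0], 0.7)]
bench_block [([148.0, 288.0, 182.0, 314.0], 0.6)]
rack_a [([135.0, 241.0], 0.95), ([240.0, 116.0], 0.77), ([226.0, 196.0], 0.73), ([326.0, 214.0], 0.67)]
hinge_a [([250.0, 101.0], 0.74), ([228.0, 193.0], 0.73), ([118.0, 247.0], 0.71), ([325.0, 215.0], 0.23)]
window [([334.0, 311.0], 0.83), ([346.0, 242.0], 0.54)]
plate [([337.0, 243.0], 0.52), ([324.0, 311.0], 0.52)]
{'fx': 290.4669, 'fy': 290.4669, 'cx': 279.0172, 'cy': 209.7373, 'hand_eye': [[-0.0024, 0.9449, 0.3272, 0.0852], [1.0, 0.0022, 0.0008, 0.0008], [0.0001, 0.3272, -0.9449, -0.1309], [0.0, 0.0, 0.0, 1.0]]}
```

View pics/scene0.png

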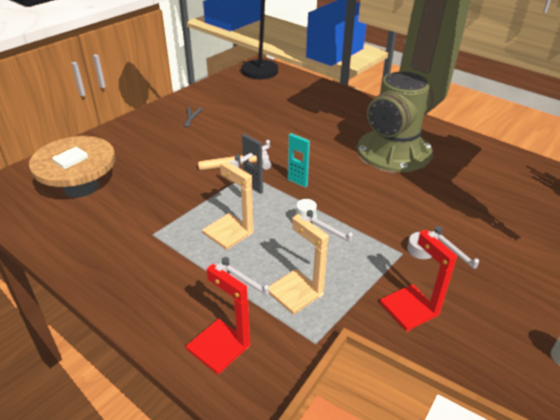

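View pics/top0.png

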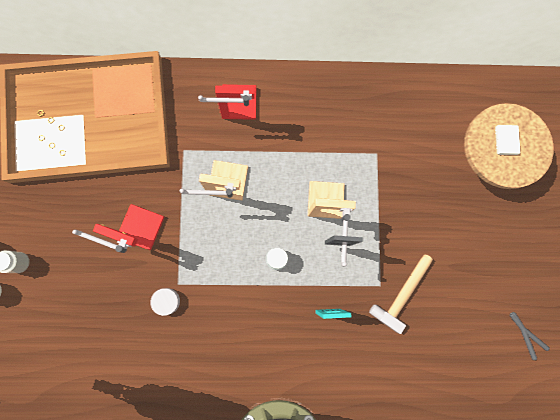

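Top view: light-wood rack_b at (226,185) with its folded empty hook pointing left. Rack_a is at (330,200), with its hook out and the dark plate at (344,240). Possible confusions are the red racks at (238,100) and (130,235) and the teal plate at (333,314). By the description I choose the light-wood racks and the dark steel plate. I'll check that in a close crop and get a coarse location.

```bash
cat > h.py <<'E'
import numpy as np,cv2
from scipy.spatial.transform import Rotation as R
from bench import bot
def cam(n,st=None):
    m=bot.camera_model(n)
    if n=="wrist":
        st=st or bot.observe(); T=np.eye(4);T[:3,:3]=R.from_quat(st["orientation"]).as_matrix();T[:3,3]=st["ee_pos"]
        return m,T@m["hand_eye"]
    return m,np.array(m["pose"])
def onz(mp,uv,z):
    m,P=mp; uv=np.atleast_2d(uv).astype(float)
    d=np.c_[(uv[:,0]-m["cx"])/m["fx"],-(uv[:,1]-m["cy"])/m["fy"],-np.ones(len(uv))]@P[:3,:3].T
    return P[:3,3]+d*((z-P[2,3])/d[:,2])[:,None]
def proj(mp,X):
    m,P=mp; c=(np.atleast_2d(X)-P[:3,3])@P[:3,:3]
    return np.c_[m["cx"]+m["fx"]*c[:,0]/-c[:,2],m["cy"]-m["fy"]*c[:,1]/-c[:,2]]
E
python3 - <<'E'
from h import *
print({k:v for k,v in bot.camera_model("top").items() if k not in("pose",)})
T=cam("top")
for n,uv,z in[("hinge_b",(228,191),.175),("tip_b",(184,191),.175),("hinge_a",(347,212),.175),("tip_a",(345,263),.175),("plate",(344,240),.2),("jar",(278,258),.06)]: print(n,onz(T,uv,z)[0].round(3))
i=cv2.imread("pics/top0.png")[145:285,170:370]; cv2.imwrite("pics/c1.png",cv2.resize(i,None,fx=4,fy=4,interpolation=3))
E
```

```text
{'fx': 459.58542630178266, 'fy': 459.58542630178266, 'cx': 277.1043305810403, 'cy': 206.42429924509725}
hinge_b [0.583 0.118 0.175]
tip_b [0.581 0.213 0.175]
hinge_a [ 0.54  -0.138  0.175]
tip_a [ 0.431 -0.133  0.175]
plate [ 0.478 -0.127  0.2  ]
jar [0.445 0.006 0.06 ]
```

View pics/c1.png

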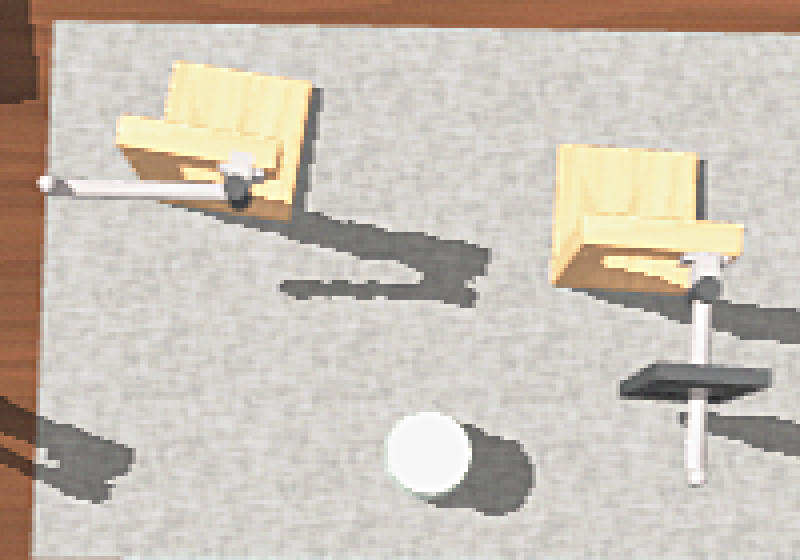

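The crop confirms the choice: two light-wood racks, dark plate on the right one; rack_b's hook folded with its tip at crop (45,184). Next I'll plan the move for a close wrist view of rack_b.

```bash
cat >> h.py <<'E'
def plan(xyz,yaw=None,n=5):
    "print rows (tool axes, mm/deg) from the pose now to xyz, tool x at yaw(deg), pointing down"
    st=bot.observe(); Rc=R.from_quat(st["orientation"]); p=np.array(st["ee_pos"])
    if yaw is None: x=Rc.as_matrix()[:,0]; yaw=np.degrees(np.arctan2(x[1],x[0]))
    c,s=np.cos(np.radians(yaw)),np.sin(np.radians(yaw))
    Rt=R.from_matrix(np.c_[[c,s,0],[s,-c,0],[0,0,-1]])
    rv=(Rc.inv()*Rt).as_rotvec()/n; step=(np.array(xyz)-p)/n
    print("rot",np.degrees(rv).round(2).tolist()," offsets:",[( (Rc*R.from_rotvec(rv*i)).inv().apply(step)*1000).round(1).tolist() for i in range(n)])
E
python3 -c "
from h import *
plan([.58,.165,.30],-97,11)"
```

```text
rot [0.0, -0.0, 7.24]  offsets: [[45.9, 24.5, -5.2], [48.6, 18.5, -5.2], [50.5, 12.3, -5.2], [51.7, 5.8, -5.2], [52.0, -0.8, -5.2], [51.5, -7.3, -5.2], [50.1, -13.7, -5.3], [48.0, -20.0, -5.3], [45.1, -25.8, -5.3], [41.5, -31.3, -5.3], [37.2, -36.3, -5.3]]
```

```bash
python3 -c "
from h import *
plan([.58,.165,.30],-97,15)"
```

```text
rot [0.0, -0.0, 5.31]  offsets: [[33.6, 18.0, -3.8], [35.1, 14.8, -3.8], [36.4, 11.5, -3.8], [37.3, 8.1, -3.8], [37.9, 4.6, -3.8], [38.1, 1.0, -3.8], [38.0, -2.5, -3.8], [37.7, -6.0, -3.8], [36.9, -9.5, -3.9], [35.9, -12.8, -3.9], [34.6, -16.1, -3.9], [32.9, -19.2, -3.9], [31.0, -22.2, -3.9], [28.8, -25.0, -3.9], [26.4, -27.5, -3.9]]
```

```bash
python3 -m inch '{"delta_rot":[[0,0,5.3],[0,0,5.3],[0,0,5.3],[0,0,5.3],[0,0,5.3]],"offset":[[33.6,18,-4],[35,14.8,-4],[36.4,11.5,-4],[37.3,8,-4],[38,4.6,-4]],"gripper":[-1,-1,-1,-1,-1]}' 40
python3 -m inch '{"delta_rot":[[0,0,5.3],[0,0,5.3],[0,0,5.3],[0,0,5.3],[0,0,5.3]],"offset":[[38,1,-4],[38,-2.5,-4],[37.7,-6,-4],[37,-9.5,-4],[36,-12.8,-4]],"gripper":[-1,-1,-1,-1,-1]}'
python3 -m inch '{"delta_rot":[[0,0,5.3],[0,0,5.3],[0,0,5.3],[0,0,5.3],[0,0,5.3]],"offset":[[34.6,-16,-4],[33,-19,-4],[31,-22,-4],[29,-25,-4],[26.4,-27.5,-4]],"gripper":[-1,-1,-1,-1,-1]}'
python3 - <<'E'
from h import *
st=bot.observe(); im=bot.grab_frame("wrist"); cv2.imwrite("pics/w1.png",im[:,:,::-1])
W=cam("wrist",st); np.save("w1.npy",W[1])
print(st["t"],st["ee_pos"].round(4),st["contact_force"].round(2))
for l in("rack_b","hinge_b"):
    for d in bot.spot_point(l,"wrist"): print(l,np.round(d["centre"]),round(d["p"],2),onz(W,d["centre"],.165 if l=="hinge_b" else 0)[0].round(3))
E
```

```text
t: 1.5
ee_pos: [0.3134, 0.4355, 0.2626]
orientation: [0.927, -0.375, 0.0, -0.0]
contact_force: [0.3, 0.9, 0.5]
opening: 0.144
gripper_force: 0.0
t: 2.0
ee_pos: [0.4474, 0.2997, 0.2827]
orientation: [0.816, -0.578, 0.0, -0.0]
contact_force: [0.1, 0.3, 0.5]
opening: 0.006
gripper_force: 0.0
t: 2.5
ee_pos: [0.581, 0.1636, 0.3026]
orientation: [-0.662, 0.749, -0.0, 0.0]
contact_force: [0.3, 0.2, 0.8]
opening: -0.001
gripper_force: 0.0
2.5 [0.581  0.1636 0.3026] [0.31 0.25 0.8 ]
rack_b [348. 271.] 0.91 [0.487 0.352 0.   ]
rack_b [118. 149.] 0.7 [0.814 0.105 0.   ]
rack_b [261. 154.] 0.55 [0.605 0.138 0.   ]
hinge_b [ 42. 146.] 0.89 [0.789 0.083 0.165]
hinge_b [403. 335.] 0.61 [0.46  0.34  0.165]
hinge_b [277. 153.] 0.57 [0.578 0.117 0.165]
```

View pics/w1.png

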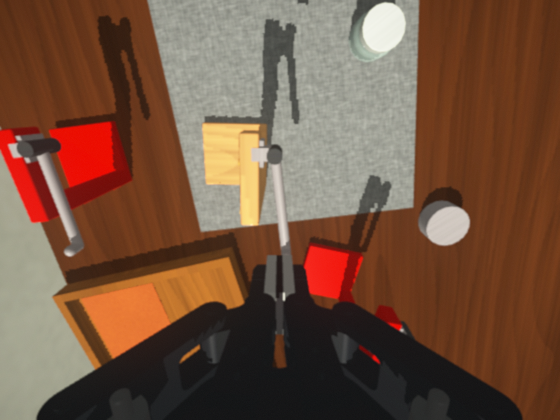

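The wrist view shows rack_b's rail (240–260, 133–224), hinge (275,154), and the arm going down to (287,250) with its tip under the fingers. I'll zoom in.

Run:
```python
import cv2
i=cv2.imread("pics/w1.png")[115:265,200:320]; cv2.imwrite("pics/c2.png",cv2.resize(i,None,fx=4,fy=4,interpolation=2))
```

```text
(no output)
```

View pics/c2.png

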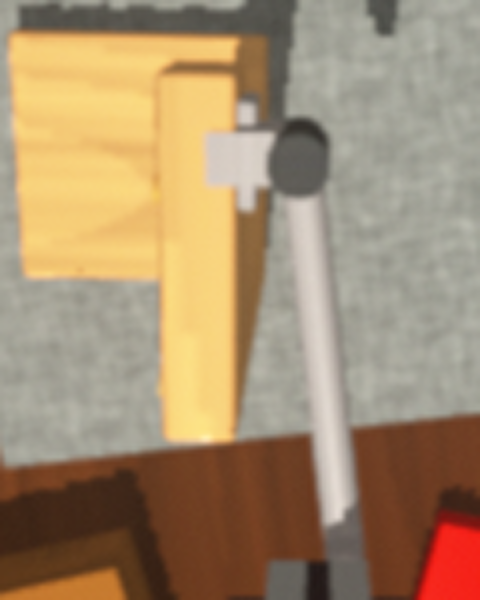

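Run:
```python
from h import *
W=(bot.camera_model("wrist"),np.load("w1.npy"))
r=onz(W,[(259.3,133),(258.8,224.5),(240,133),(240.8,224.5)],.172)[:,:2]
print(r.round(4), np.linalg.norm(r[0]-r[1]),np.linalg.norm(r[0]-r[2]))
y=(r[1]-r[0]+r[3]-r[2]);y/=np.linalg.norm(y);x=np.array([y[1],-y[0]]);o=r.mean(0)
print("psi_b deg",np.degrees(np.arctan2(x[1],x[0])),"origin",o, "hinge nominal",o-.023*x-.025*y)
b=onz(W,[(276.3,165),(284.5,240)],.165)[:,:2];d=b[1]-b[0];d/=np.linalg.norm(d)
print("arm dir deg",np.degrees(np.arctan2(d[1],d[0])),"y dir",np.degrees(np.arctan2(y[1],y[0])))
print("arm pts in rack",[(round(float((p-o)@x),4),round(float((p-o)@y),4)) for p in b])
print("hinge obs",onz(W,[(274.8,156.3)],.175))
```

```text
[[0.5906 0.0962]
 [0.6038 0.1813]
 [0.6074 0.0941]
 [0.6211 0.1791]] 0.08610708919208278 0.016851302766297305
psi_b deg -9.004666460128066 origin [0.60573475 0.13768531] hinge nominal [0.57910534 0.11659326]
arm dir deg 88.83354759042689 y dir 80.99533353987194
arm pts in rack [(-0.024, -0.0145), (-0.0345, 0.0618)]
hinge obs [[0.57974064 0.11752466 0.175     ]]
```

```bash
cat > chk.py <<'E'
# exit 1 if the force against tool +x (arg1=x) or tool +y (y) exceeds arg2, so that a creep stops
import sys; from h import *
st=bot.observe(); f=R.from_quat(st["orientation"]).inv().apply(st["contact_force"])
print("tool force",f.round(1)); sys.exit(abs(f["xyz".index(sys.argv[1])])>float(sys.argv[2]))
E
python3 -m inch '{"delta_rot":[[0,0,0.4],[0,0,0.4],[0,0,0.4],[0,0,0.4],[0,0,0.4]],"offset":[[-7.8,-4,20],[-7.8,-4,20],[-7.8,-4,20],[-7.8,-4,20],[-7.8,-4,20]],"gripper":[-1,-1,-1,-1,-1]}'
python3 -m inch '{"delta_rot":[[0,0,0],[0,0,0],[0,0,0],[0,0,0],[0,0,0]],"offset":[[0,0,0],[0,0,10],[0,0,10],[0,0,10],[0,0,10]],"gripper":[-1,-1,-1,-1,-1]}'
python3 - <<'E'
from h import *
st=bot.observe(); o=np.array([.6057,.1377]);a=np.radians(-9);x=np.array([np.cos(a),np.sin(a)]);y=np.array([-x[1],x[0]])
p=st["ee_pos"][:2]-o; c=np.array([p@x,p@y])*1000; print("centre in rack",c, st["contact_force"].round(1))
M=R.from_quat(st["orientation"]).as_matrix()[:2,:2]
th=np.radians(np.r_[7.8,np.linspace(14,78,10)]);r=77
C=np.c_[-23-r*np.sin(th)+5*np.cos(th)+14.5,-25+r*np.cos(th)+5*np.sin(th)+11]
D=np.diff(np.vstack([c,C]),axis=0); print(C[-1]); print((np.c_[D[:,:1]*x+D[:,1:]*y]@M).round(1).tolist())
E
```

```text
t: 3.15
ee_pos: [0.6045, 0.2021, 0.2016]
orientation: [-0.651, 0.759, 0.0, 0.0]
contact_force: [0.4, 0.4, -0.4]
opening: 0.006
gripper_force: 0.0
t: 3.65
ee_pos: [0.605, 0.2008, 0.1619]
orientation: [-0.65, 0.76, -0.0, 0.0]
contact_force: [-0.0, -0.2, -0.5]
opening: -0.001
gripper_force: 0.0
centre in rack [-10.58068273  62.20444194] [-0.  -0.2 -0.5]
[-82.7778068   6.8999382]
[[-0.8, 3.4], [1.0, 8.3], [2.3, 9.3], [3.4, 8.9], [4.5, 8.5], [5.5, 7.8], [6.4, 7.1], [7.2, 6.2], [8.0, 5.3], [8.6, 4.3], [9.0, 3.2]]
```

```bash
python3 -m inch '{"delta_rot":[[0,0,0],[0,0,0],[0,0,0],[0,0,0],[0,0,0]],"offset":[[-0.8,3.4,0],[0.5,4.1,0],[0.5,4.2,0],[1.1,4.6,0],[1.2,4.7,0]],"gripper":[-1,-1,-1,-1,-1]}' && python3 chk.py y 9 &&
python3 -m inch '{"delta_rot":[[0,0,0],[0,0,0],[0,0,0],[0,0,0],[0,0,0]],"offset":[[1.7,4.5,0],[1.7,4.4,0],[2.2,4.3,0],[2.3,4.2,0],[2.7,3.9,0]],"gripper":[-1,-1,-1,-1,-1]}' && python3 chk.py y 9 &&
python3 -m inch '{"delta_rot":[[0,0,0],[0,0,0],[0,0,0],[0,0,0],[0,0,0]],"offset":[[2.8,3.9,0],[6.4,7.1,0],[7.2,6.2,0],[8,5.3,0],[8.6,4.3,0]],"gripper":[-1,-1,-1,-1,-1]}' && python3 chk.py x 12
python3 - <<'E'
from h import *
bot.grab_frame("top")
im=bot.grab_frame("scene"); cv2.imwrite("pics/s2.png",cv2.resize(im[170:320,220:400,::-1],None,fx=4,fy=4))
E
```

```text
t: 4.15
ee_pos: [0.5837, 0.2018, 0.1628]
orientation: [-0.65, 0.76, -0.0, 0.001]
contact_force: [2.8, -0.2, -1.6]
opening: -0.002
gripper_force: 1.3
tool force [-0.2 -2.8  1.6]False
```

View pics/s2.png

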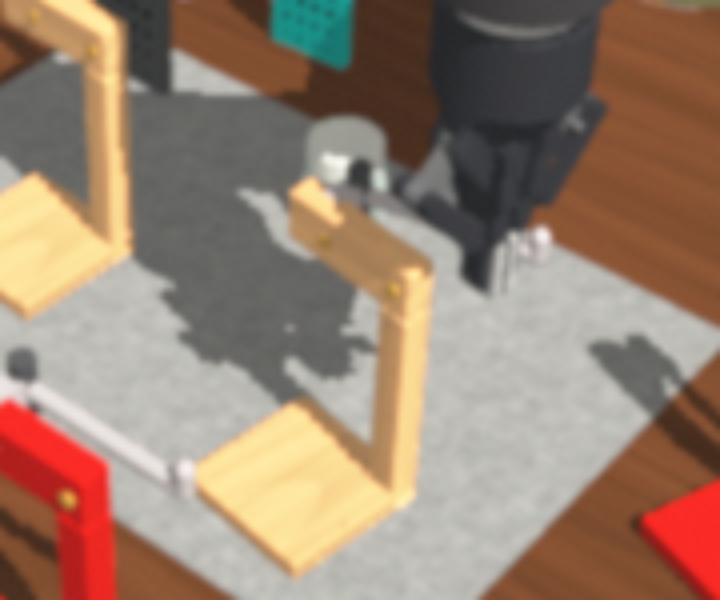

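The picture shows the fingers behind the bar just inside the upturned tip (crop 540,240), as planned. The chain stopped early because of an exit-code bug in my check; I'll fix that and go on.

```bash
sed -i 's/sys.exit(abs/sys.exit(int(abs/; s/argv\[2\]))$/argv[2])))/' chk.py; tail -1 chk.py
python3 -m inch '{"delta_rot":[[0,0,0],[0,0,0],[0,0,0],[0,0,0],[0,0,0]],"offset":[[1.7,4.5,0],[1.7,4.4,0],[2.2,4.3,0],[2.3,4.2,0],[2.7,3.9,0]],"gripper":[-1,-1,-1,-1,-1]}' && python3 chk.py y 9 &&
python3 -m inch '{"delta_rot":[[0,0,0],[0,0,0],[0,0,0],[0,0,0],[0,0,0]],"offset":[[2.8,3.9,0],[6.4,7.1,0],[7.2,6.2,0],[8,5.3,0],[8.6,4.3,0]],"gripper":[-1,-1,-1,-1,-1]}' && python3 chk.py x 12
python3 - <<'E'
from h import *
st=bot.observe(); o=np.array([.6057,.1377]);a=np.radians(-9);x=np.array([np.cos(a),np.sin(a)]);y=np.array([-x[1],x[0]])
p=st["ee_pos"][:2]-o; print("centre in rack",p@x*1000,p@y*1000)
E
```

```text
print("tool force",f.round(1)); sys.exit(int(abs(f["xyz".index(sys.argv[1])])>float(sys.argv[2])))
t: 4.75
ee_pos: [0.5608, 0.1947, 0.1625]
orientation: [-0.651, 0.759, 0.0, 0.0]
contact_force: [2.0, 2.3, -0.4]
opening: 0.007
gripper_force: 1.4
tool force [-2.6 -1.6  0.4]
t: 5.25
ee_pos: [0.5288, 0.1655, 0.1622]
orientation: [-0.651, 0.759, 0.0, -0.0]
contact_force: [0.5, 3.6, -0.3]
opening: 0.001
gripper_force: 1.7
tool force [-3.7  0.   0.3]
centre in rack -80.28017186078473 15.45171967471066
```

```bash
python3 -m inch '{"delta_rot":[[0,0,0],[0,0,0],[0,0,0],[0,0,0],[0,0,0]],"offset":[[2.2,0.7,0],[2.2,0.6,0],[2.2,0.5,0],[2,0.4,0],[2,0.3,0]],"gripper":[-1,-1,-1,-1,-1]}' && python3 chk.py x 6 &&
python3 -m inch '{"delta_rot":[[0,0,0],[0,0,0],[0,0,0],[0,0,0],[0,0,0]],"offset":[[0.5,0,0],[0.4,0,0],[0.3,0,0],[0.3,0,0],[0,0,0]],"gripper":[-1,-1,-1,-1,-1]}' && python3 chk.py x 6 &&
python3 -m inch '{"delta_rot":[[0,0,0],[0,0,0],[0,0,0],[0,0,0],[0,0,0]],"offset":[[0.5,0,0],[0.4,0,0],[0.3,0,0],[0.3,0,0],[0,0,0]],"gripper":[-1,-1,-1,-1,-1]}' && python3 chk.py x 6 &&
python3 -m inch '{"delta_rot":[[0,0,0],[0,0,0],[0,0,0],[0,0,0],[0,0,0]],"offset":[[0.5,0,0],[0.4,0,0],[0.3,0,0],[0.3,0,0],[0,0,0]],"gripper":[-1,-1,-1,-1,-1]}' && python3 chk.py x 6 &&
python3 -m inch '{"delta_rot":[[0,0,0],[0,0,0],[0,0,0],[0,0,0],[0,0,0]],"offset":[[0.5,0,0],[0.4,0,0],[0.3,0,0],[0.3,0,0],[0,0,0]],"gripper":[-1,-1,-1,-1,-1]}' && python3 chk.py x 6
```

```text
t: 5.75
ee_pos: [0.5256, 0.1558, 0.1622]
orientation: [-0.65, 0.76, -0.0, -0.0]
contact_force: [-0.5, 3.8, 1.4]
opening: 0.001
gripper_force: 1.6
tool force [-3.7  1.1 -1.4]
t: 6.25
ee_pos: [0.5254, 0.1544, 0.1623]
orientation: [-0.65, 0.76, -0.0, -0.0]
contact_force: [-1.0, 4.1, 0.9]
opening: 0.002
gripper_force: 1.5
tool force [-3.9  1.6 -0.9]
t: 6.75
ee_pos: [0.5251, 0.1529, 0.1623]
orientation: [-0.65, 0.76, -0.0, -0.0]
contact_force: [-1.2, 3.5, 0.5]
opening: -0.003
gripper_force: 1.5
tool force [-3.3  1.7 -0.5]
t: 7.25
ee_pos: [0.5249, 0.1514, 0.1623]
orientation: [-0.65, 0.76, -0.0, -0.0]
contact_force: [-0.6, 4.2, 0.1]
opening: 0.002
gripper_force: 1.5
tool force [-4.1  1.2 -0.1]
t: 7.75
ee_pos: [0.5246, 0.1499, 0.1623]
orientation: [-0.65, 0.76, -0.0, -0.0]
contact_force: [-2.0, 4.7, 0.5]
opening: -0.004
gripper_force: 1.5
tool force [-4.4  2.7 -0.5]
```

```bash
python3 -m inch '{"delta_rot":[[0,0,0],[0,0,0],[0,0,0],[0,0,0],[0,0,0]],"offset":[[0.5,0,0],[0.4,0,0],[0.3,0,0],[0.3,0,0],[0,0,0]],"gripper":[-1,-1,-1,-1,-1]}' && python3 chk.py x 6.5 &&
python3 -m inch '{"delta_rot":[[0,0,0],[0,0,0],[0,0,0],[0,0,0],[0,0,0]],"offset":[[0.5,0,0],[0.4,0,0],[0.3,0,0],[0.3,0,0],[0,0,0]],"gripper":[-1,-1,-1,-1,-1]}' && python3 chk.py x 6.5 &&
python3 -m inch '{"delta_rot":[[0,0,0],[0,0,0],[0,0,0],[0,0,0],[0,0,0]],"offset":[[0.5,0,0],[0.4,0,0],[0.3,0,0],[0.3,0,0],[0,0,0]],"gripper":[-1,-1,-1,-1,-1]}' && python3 chk.py x 6.5 &&
python3 -m inch '{"delta_rot":[[0,0,0],[0,0,0],[0,0,0],[0,0,0],[0,0,0]],"offset":[[0.5,0,0],[0.4,0,0],[0.3,0,0],[0.3,0,0],[0,0,0]],"gripper":[-1,-1,-1,-1,-1]}' && python3 chk.py x 6.5 &&
python3 -m inch '{"delta_rot":[[0,0,0],[0,0,0],[0,0,0],[0,0,0],[0,0,0]],"offset":[[0.5,0,0],[0.4,0,0],[0.3,0,0],[0.3,0,0],[0,0,0]],"gripper":[-1,-1,-1,-1,-1]}' && python3 chk.py x 6.5 &&
python3 -m inch '{"delta_rot":[[0,0,0],[0,0,0],[0,0,0],[0,0,0],[0,0,0]],"offset":[[0.5,0,0],[0.4,0,0],[0.3,0,0],[0.3,0,0],[0,0,0]],"gripper":[-1,-1,-1,-1,-1]}' && python3 chk.py x 6.5 &&
python3 -m inch '{"delta_rot":[[0,0,0],[0,0,0],[0,0,0],[0,0,0],[0,0,0]],"offset":[[0.5,0,0],[0.4,0,0],[0.3,0,0],[0.3,0,0],[0,0,0]],"gripper":[-1,-1,-1,-1,-1]}' && python3 chk.py x 6.5 &&
python3 -m inch '{"delta_rot":[[0,0,0],[0,0,0],[0,0,0],[0,0,0],[0,0,0]],"offset":[[0.5,0,0],[0.4,0,0],[0.3,0,0],[0.3,0,0],[0,0,0]],"gripper":[-1,-1,-1,-1,-1]}' && python3 chk.py x 6.5
```

```text
t: 8.25
ee_pos: [0.5244, 0.1484, 0.1623]
orientation: [-0.65, 0.76, -0.0, -0.0]
contact_force: [-1.5, 3.1, 0.3]
opening: 0.001
gripper_force: 1.5
tool force [-2.9  1.9 -0.3]
t: 8.75
ee_pos: [0.5242, 0.1469, 0.1623]
orientation: [-0.65, 0.76, -0.0, -0.0]
contact_force: [-1.4, 3.9, 0.7]
opening: -0.004
gripper_force: 1.5
tool force [-3.6  2.  -0.7]
t: 9.25
ee_pos: [0.524, 0.1454, 0.1623]
orientation: [-0.65, 0.76, -0.0, -0.0]
contact_force: [-1.7, 4.0, 0.5]
opening: 0.002
gripper_force: 1.6
tool force [-3.7  2.3 -0.5]
t: 9.75
ee_pos: [0.5237, 0.144, 0.1623]
orientation: [-0.65, 0.76, -0.0, -0.0]
contact_force: [-1.1, 4.4, 0.5]
opening: 0.002
gripper_force: 1.6
tool force [-4.2  1.8 -0.5]
t: 10.25
ee_pos: [0.5235, 0.1425, 0.1623]
orientation: [-0.65, 0.76, -0.0, -0.0]
contact_force: [-1.8, 3.5, -0.1]
opening: 0.0
gripper_force: 1.7
tool force [-3.2  2.3  0.1]
t: 10.75
ee_pos: [0.5232, 0.1412, 0.1623]
orientation: [-0.65, 0.76, 0.0, 0.0]
contact_force: [-3.0, 3.7, 0.2]
opening: 0.002
gripper_force: 2.1
tool force [-3.2  3.5 -0.2]
t: 11.25
ee_pos: [0.5232, 0.141, 0.1623]
orientation: [-0.651, 0.759, 0.001, 0.001]
contact_force: [-2.2, 9.1, 1.0]
opening: -0.002
gripper_force: 4.2
tool force [-8.7  3.6 -1. ]
```

```bash
python3 -m inch '{"delta_rot":[[0,0,0],[0,0,0],[0,0,0],[0,0,0],[0,0,0]],"offset":[[0.3,0,0],[0.1,0,0],[0,0,0],[0,0,0],[0,0,0]],"gripper":[-1,-1,-1,-1,-1]}'; python3 chk.py x 6.5
python3 -m inch '{"delta_rot":[[0,0,0],[0,0,0],[0,0,0],[0,0,0],[0,0,0]],"offset":[[0,0,0],[0,0,0],[0,0,0],[0,0,0],[0,0,0]],"gripper":[-1,-1,-1,-1,-1]}'; python3 chk.py x 6.5
```

```text
t: 11.75
ee_pos: [0.5232, 0.1409, 0.1623]
orientation: [-0.651, 0.759, 0.001, 0.001]
contact_force: [-1.1, 10.3, -0.7]
opening: -0.003
gripper_force: 4.8
tool force [-10.    2.6   0.7]
t: 12.25
ee_pos: [0.5232, 0.1409, 0.1623]
orientation: [-0.651, 0.759, 0.001, 0.001]
contact_force: [-1.4, 9.9, -0.3]
opening: -0.003
gripper_force: 4.8
tool force [-9.5  2.9  0.3]
```

```bash
python3 -m inch '{"delta_rot":[[0,0,0],[0,0,0],[0,0,0],[0,0,0],[0,0,0]],"offset":[[-5,0,0],[-10,0,0],[-3,0,-20],[0,0,-45],[0,0,-45]],"gripper":[-1,-1,-1,-1,-1]}' 
python3 -m inch '{"delta_rot":[[0,0,-1.2],[0,0,-1.2],[0,0,-1.2],[0,0,-1.2],[0,0,-1.2]],"offset":[[46,-1,-14],[46,-1,-14],[46,-1,-14],[46,-1,-14],[46,-1,-14]],"gripper":[-1,-1,-1,-1,-1]}'
python3 - <<'E'
from h import *
st=bot.observe(); im=bot.grab_frame("wrist"); cv2.imwrite("pics/w2.png",im[:,:,::-1])
W=cam("wrist",st); np.save("w2.npy",W[1])
print(st["t"],st["ee_pos"].round(4),st["dq"].round(2))
print(proj(W,[[.486,-.13,.208],[.54,-.138,.17],[.431,-.133,.17]]).round())
cv2.imwrite("pics/c3.png",cv2.resize(im[40:240,150:410,::-1],None,fx=3,fy=3,interpolation=2))
E
```

```text
t: 12.75
ee_pos: [0.5256, 0.1564, 0.2728]
orientation: [-0.65, 0.76, -0.001, -0.002]
contact_force: [1.5, 0.6, 1.5]
opening: -0.003
gripper_force: 0.0
t: 13.25
ee_pos: [0.5044, -0.0741, 0.3432]
orientation: [-0.689, 0.724, -0.001, -0.0]
contact_force: [0.9, -0.8, 0.3]
opening: 0.003
gripper_force: 0.0
13.25 [ 0.5044 -0.0741  0.3432] [-0.93  0.15  0.39  0.   -0.24  1.13]
[[297. 143.]
 [242. 134.]
 [349. 133.]]
```

View pics/c3.png

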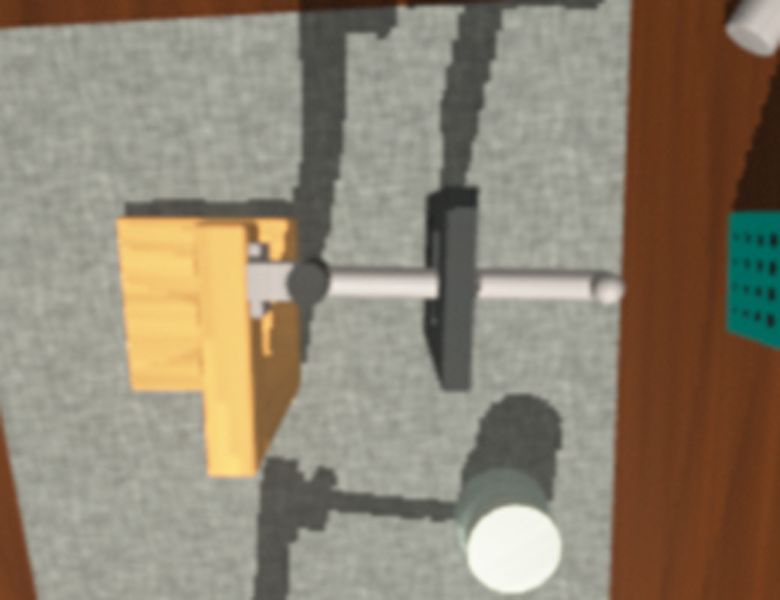

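The crop shows the dark plate's top edge from (460,207) to (457,388), the bar from the hinge at (308,283) to the tip at (607,289), and the rail at (198–258, 226–475).

Run:
```python
from h import *
W=(bot.camera_model("wrist"),np.load("w2.npy"))
f=lambda L,z: onz(W,np.array(L)/3+[150,40],z)[:,:2]
deg=lambda d:np.degrees(np.arctan2(d[1],d[0]))
r=f([(198,228),(248,225),(258,474),(208,476)],.172)
y=r[2]+r[3]-r[0]-r[1];y/=np.linalg.norm(y);x=np.array([y[1],-y[0]]);o=r.mean(0)
print("psi_a",deg(x),"o",o,"len",np.linalg.norm(r[2]-r[1]),"hinge nom",o-.023*x-.025*y)
print("hinge",f([(308,283)],.175))
b=f([(340,283),(580,286)],.165); print("bar",b,deg(b[1]-b[0])); print("tip",f([(607,289)],.182))
p=f([(460,207),(457,388)],.208); print("plate",p,p.mean(0),deg(p[1]-p[0]),np.linalg.norm(p[1]-p[0]))
```

```text
psi_a -4.053206975954548 o [ 0.55817721 -0.11376067] len 0.08570840055395768 hinge nom [ 0.53346767 -0.13707244]
hinge [[ 0.52831639 -0.13719068]]
bar [[ 0.51823192 -0.13588274]
 [ 0.43563094 -0.13061681]] 176.35224983472253
tip [[ 0.43038093 -0.13078803]]
plate [[ 0.4796965  -0.15861297]
 [ 0.48190159 -0.10591116]] [ 0.48079904 -0.13226206] 87.6040851812611 0.052747930167419584
```

```bash
python3 -m inch '{"delta_rot":[[0,0,0],[0,0,0],[0,0,0],[0,0,0],[0,0,0]],"offset":[[0,0,0],[0,0,0],[0,0,0],[0,0,0],[0,0,0]],"gripper":[-0.2,-0.2,-0.2,-0.2,-0.2]}' 40
python3 -c "
from h import *
plan([.481,-.134,.24],-93.5)"
```

```text
t: 13.8
ee_pos: [0.505, -0.0712, 0.342]
orientation: [-0.69, 0.724, 0.0, -0.0]
contact_force: [-0.1, 0.8, -0.3]
opening: 0.403
gripper_force: 0.0
rot [0.01, -0.0, 0.15]  offsets: [[12.8, 4.2, 20.4], [12.8, 4.1, 20.4], [12.8, 4.1, 20.4], [12.8, 4.1, 20.4], [12.8, 4.0, 20.4]]
```

```bash
python3 -m inch '{"delta_rot":[[0,0,0.2],[0,0,0.2],[0,0,0.2],[0,0,0],[0,0,0]],"offset":[[16,5.2,25],[16,5.2,25],[16,5.2,26],[16,5,26],[0,0,0]],"gripper":[-0.2,-0.2,-0.2,-0.2,-0.2]}'
python3 -m inch '{"delta_rot":[[0,0,0],[0,0,0],[0,0,0],[0,0,0],[0,0,0]],"offset":[[0,0,13],[0,0,13],[0,0,14],[0,0,13],[0,0,0]],"gripper":[-0.2,-0.2,-0.2,-0.2,-0.2]}'
python3 chk.py z 3 && 
python3 -m inch '{"delta_rot":[[0,0,0],[0,0,0],[0,0,0],[0,0,0],[0,0,0]],"offset":[[0,0,0],[0,0,0],[0,0,0],[0,0,0],[0,0,0]],"gripper":[-1,-1,-1,-1,-1]}' 40
python3 chk.py z 3; python3 -c "
from h import *
print(bot.observe()['ee_pos'])"
```

```text
t: 14.3
ee_pos: [0.479, -0.1351, 0.2364]
orientation: [-0.685, 0.728, 0.002, -0.002]
contact_force: [0.4, -1.0, -0.2]
opening: 0.399
gripper_force: 0.0
t: 14.8
ee_pos: [0.48, -0.1344, 0.1848]
orientation: [-0.686, 0.728, 0.001, -0.001]
contact_force: [0.8, -0.4, -1.0]
opening: 0.398
gripper_force: 0.0
tool force [ 0.3 -0.8  1. ]
t: 15.3
ee_pos: [0.4812, -0.1349, 0.188]
orientation: [-0.686, 0.728, -0.001, 0.0]
contact_force: [0.7, 0.3, 2.1]
opening: 0.099
gripper_force: 42.2
tool force [-0.3 -0.7 -2.1]
[ 0.48117715 -0.13488271  0.1880355 ]
```

```bash
python3 -m inch '{"delta_rot":[[0,0,0],[0,0,0],[0,0,0],[0,0,0],[0,0,0]],"offset":[[0,0,-3],[0,0,-5],[0,0,-5],[0,0,-5],[0,0,0]],"gripper":[-1,-1,-1,-1,-1]}'
python3 chk.py x 5 && python3 -m inch '{"delta_rot":[[0,0,0],[0,0,0],[0,0,0],[0,0,0],[0,0,0]],"offset":[[0,8,0],[0,12,0],[0,15,0],[0,15,0],[0,15,0]],"gripper":[-1,-1,-1,-1,-1]}'
python3 chk.py y 5 && python3 -m inch '{"delta_rot":[[0,0,0],[0,0,0],[0,0,0],[0,0,0],[0,0,0]],"offset":[[0,10,0],[0,0,-10],[0,0,-20],[0,0,-20],[0,0,0]],"gripper":[-1,-1,-1,-1,-1]}'
python3 chk.py y 5;  python3 -c "
from h import *
plan([.4557,.1355,.242],-98.5,8)"
```

```text
t: 15.8
ee_pos: [0.4811, -0.1349, 0.2063]
orientation: [-0.686, 0.728, -0.001, 0.0]
contact_force: [-0.2, 1.1, -4.0]
opening: 0.096
gripper_force: 41.7
tool force [-1.1  0.3  4. ]
t: 16.3
ee_pos: [0.4147, -0.1309, 0.2049]
orientation: [-0.685, 0.728, 0.0, -0.0]
contact_force: [-0.3, 0.1, -4.1]
opening: 0.099
gripper_force: 41.6
tool force [-0.1  0.3  4.1]
t: 16.8
ee_pos: [0.4072, -0.1307, 0.2588]
orientation: [-0.685, 0.728, -0.002, 0.002]
contact_force: [0.1, -0.2, -3.1]
opening: 0.096
gripper_force: 41.7
tool force [ 0.2 -0.1  3.1]
rot [-0.04, -0.0, 0.63]  offsets: [[-33.6, -4.0, 2.1], [-33.6, -3.7, 2.1], [-33.7, -3.3, 2.1], [-33.7, -2.9, 2.1], [-33.7, -2.6, 2.1], [-33.7, -2.2, 2.1], [-33.8, -1.8, 2.1], [-33.8, -1.4, 2.1]]
```

```bash
python3 -m inch '{"delta_rot":[[0,0,0.5],[0,0,0.5],[0,0,0.5],[0,0,0.5],[0,0,0.5]],"offset":[[-20,-2.3,0],[-33,-3.7,0],[-33,-3.5,0],[-33,-3,0],[-33,-2.7,0]],"gripper":[-1,-1,-1,-1,-1]}'
python3 -m inch '{"delta_rot":[[0,0,0.5],[0,0,0.5],[0,0,0.5],[0,0,0.5],[0,0,0.5]],"offset":[[-33,-2.2,0],[-33,-1.8,0],[-30,-1.5,0],[-21,-1,0],[0,0,0]],"gripper":[-1,-1,-1,-1,-1]}'
python3 - <<'E'
from h import *
st=bot.observe(); im=bot.grab_frame("wrist"); cv2.imwrite("pics/w3.png",im[:,:,::-1])
W=cam("wrist",st); np.save("w3.npy",W[1])
print(st["t"],st["ee_pos"].round(4),st["dq"].round(2))
pr=proj(W,[[.5793,.117,.175],[.4804,.1318,.182]]); print(pr)
cv2.imwrite("pics/c4.png",cv2.resize(im[100:300,130:390,::-1],None,fx=3,fy=3,interpolation=2))
plan([.4557,.1355,.242],-98.5,5)
E
```

```text
t: 17.3
ee_pos: [0.4331, 0.0215, 0.2544]
orientation: [-0.669, 0.743, 0.0, -0.0]
contact_force: [0.2, -0.7, -3.7]
opening: 0.098
gripper_force: 41.5
t: 17.8
ee_pos: [0.453, 0.1377, 0.2533]
orientation: [-0.654, 0.757, 0.0, -0.001]
contact_force: [0.4, 0.0, -3.6]
opening: 0.099
gripper_force: 41.5
17.8 [0.453  0.1377 0.2533] [-0.04 -0.03 -0.01  0.01 -0.02 -0.06]
[[114.44256359 223.28889681]
 [242.57682986 226.75541581]]
rot [0.02, -0.02, 0.02]  offsets: [[0.1, -0.6, 2.4], [0.1, -0.6, 2.4], [0.1, -0.6, 2.4], [0.1, -0.6, 2.4], [0.1, -0.6, 2.4]]
```

View pics/c4.png

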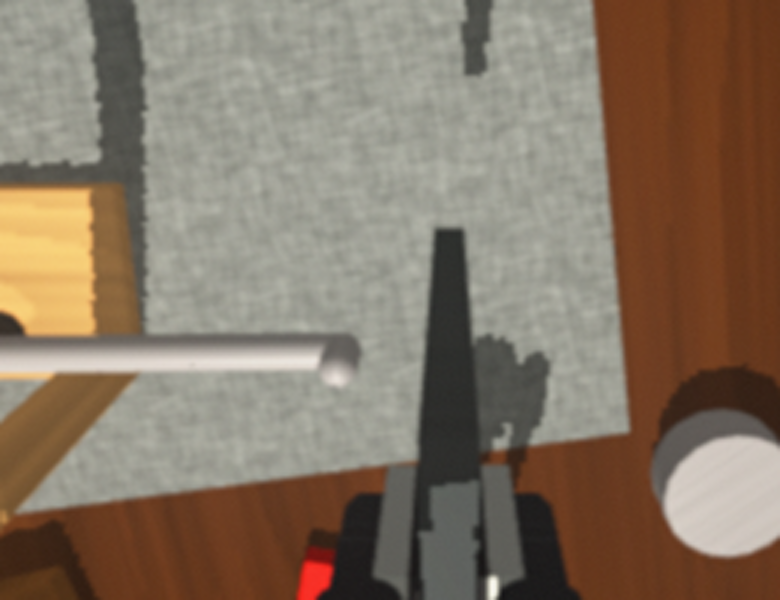

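```bash
python3 -m inch '{"delta_rot":[[0,0,0],[0,0,0],[0,0,0],[0,0,0],[0,0,0]],"offset":[[1,0,12],[0.5,0,14],[0,0,14],[0,0,7],[0,0,0]],"gripper":[-1,-1,-1,-1,-1]}'
python3 chk.py y 4 && python3 -m inch '{"delta_rot":[[0,0,0],[0,0,0],[0,0,0],[0,0,0],[0,0,0]],"offset":[[0,-5,0],[0,-8,0],[0,-8,0],[0,-8,0],[0,-4,0]],"gripper":[-1,-1,-1,-1,-1]}'
python3 chk.py y 4 && python3 -m inch '{"delta_rot":[[0,0,0],[0,0,0],[0,0,0],[0,0,0],[0,0,0]],"offset":[[0,-5,0],[0,-8,0],[0,-8,0],[0,-8,0],[0,-2,0]],"gripper":[-1,-1,-1,-1,-1]}'
python3 chk.py y 4 && python3 chk.py x 4 && python3 -m inch '{"delta_rot":[[0,0,0],[0,0,0],[0,0,0],[0,0,0],[0,0,0]],"offset":[[0,0,3],[0,0,4],[0,0,4],[0,0,3],[0,0,0]],"gripper":[-1,-1,-1,-1,-1]}'
python3 chk.py z 10
```

```text
t: 18.35
ee_pos: [0.4522, 0.1334, 0.2065]
orientation: [-0.653, 0.757, 0.0, -0.001]
contact_force: [0.4, 0.2, -2.8]
opening: 0.099
gripper_force: 41.5
tool force [-0.2 -0.4  2.8]
t: 18.85
ee_pos: [0.4864, 0.129, 0.2081]
orientation: [-0.653, 0.757, -0.0, -0.0]
contact_force: [-0.1, 0.5, -3.7]
opening: 0.095
gripper_force: 41.5
tool force [-0.5  0.2  3.7]
t: 19.35
ee_pos: [0.5169, 0.1244, 0.208]
orientation: [-0.653, 0.757, -0.0, -0.0]
contact_force: [0.0, 0.2, -4.4]
opening: 0.102
gripper_force: 41.5
tool force [-0.2  0.   4.4]
tool force [-0.2  0.   4.4]
t: 19.85
ee_pos: [0.5157, 0.1246, 0.1936]
orientation: [-0.653, 0.757, 0.0, -0.001]
contact_force: [-0.3, 0.9, -3.9]
opening: 0.096
gripper_force: 41.5
tool force [-0.8  0.4  3.9]
```

```bash
python3 -m inch '{"delta_rot":[[0,0,0],[0,0,0],[0,0,0],[0,0,0],[0,0,0]],"offset":[[0,0,1],[0,0,1],[0,0,1],[0,0,1],[0,0,0]],"gripper":[-1,-1,-1,-1,-1]}'
python3 chk.py z 10; python3 -m inch '{"delta_rot":[[0,0,0],[0,0,0],[0,0,0],[0,0,0],[0,0,0]],"offset":[[0,0,0.5],[0,0,0.5],[0,0,0.4],[0,0,0],[0,0,0]],"gripper":[-1,-1,-1,-1,-1]}'
python3 chk.py z 10
```

```text
t: 20.35
ee_pos: [0.5161, 0.1246, 0.1901]
orientation: [-0.653, 0.757, 0.0, -0.0]
contact_force: [0.6, -0.0, -4.0]
opening: 0.1
gripper_force: 41.5
tool force [-0.1 -0.6  4. ]
t: 20.85
ee_pos: [0.5161, 0.1246, 0.1889]
orientation: [-0.653, 0.757, -0.0, -0.0]
contact_force: [0.3, 0.4, -3.5]
opening: 0.099
gripper_force: 41.5
tool force [-0.4 -0.2  3.5]
```

```bash
for i in 1; do python3 -m inch '{"delta_rot":[[0,0,0],[0,0,0],[0,0,0],[0,0,0],[0,0,0]],"offset":[[0,0,0.4],[0,0,0.3],[0,0,0.3],[0,0,0],[0,0,0]],"gripper":[-1,-1,-1,-1,-1]}'; done
python3 chk.py z 10; python3 chk.py z 2.6 || python3 -m inch '{"delta_rot":[[0,0,0],[0,0,0],[0,0,0],[0,0,0],[0,0,0]],"offset":[[0,0,0.4],[0,0,0.3],[0,0,0.3],[0,0,0],[0,0,0]],"gripper":[-1,-1,-1,-1,-1]}'
python3 chk.py z 2.6 || python3 -m inch '{"delta_rot":[[0,0,0],[0,0,0],[0,0,0],[0,0,0],[0,0,0]],"offset":[[0,0,0.4],[0,0,0.3],[0,0,0.3],[0,0,0],[0,0,0]],"gripper":[-1,-1,-1,-1,-1]}'; python3 chk.py z 3
```

```text
t: 21.35
ee_pos: [0.5162, 0.1246, 0.1882]
orientation: [-0.653, 0.757, -0.0, 0.0]
contact_force: [-0.6, 0.2, -1.4]
opening: 0.095
gripper_force: 41.8
tool force [-0.1  0.6  1.4]
tool force [-0.1  0.6  1.4]
tool force [-0.1  0.6  1.4]
tool force [-0.1  0.6  1.4]
```

```bash
python3 -m inch '{"delta_rot":[[0,0,0],[0,0,0],[0,0,0],[0,0,0],[0,0,0]],"offset":[[0,0,0],[0,0,0],[0,0,0],[0,0,0],[0,0,0]],"gripper":[-0.7,-0.6,-0.5,-0.4,-0.3]}'
python3 -m inch '{"delta_rot":[[0,0,0],[0,0,0],[0,0,0],[0,0,0],[0,0,0]],"offset":[[0,0,0],[0,0,-6],[0,0,-15],[0,0,-30],[0,0,-30]],"gripper":[-0.3,-0.3,-0.3,-0.3,-0.3]}'
python3 - <<'E'
from h import *
st=bot.observe(); im=bot.grab_frame("wrist"); s=bot.grab_frame("scene")
out=np.hstack([cv2.resize(im[90:290,130:390],(520,400)),cv2.resize(s[150:300,270:375],(280,400))]); cv2.imwrite("pics/c5.png",out[:,:,::-1])
E
```

```text
t: 21.85
ee_pos: [0.5162, 0.1246, 0.188]
orientation: [-0.653, 0.757, -0.0, 0.0]
contact_force: [0.5, 0.0, -0.1]
opening: 0.35
gripper_force: 0.0
t: 22.35
ee_pos: [0.5161, 0.1244, 0.2711]
orientation: [-0.653, 0.757, -0.0, 0.0]
contact_force: [0.5, 0.1, 0.6]
opening: 0.352
gripper_force: 0.0
```

View pics/c5.png

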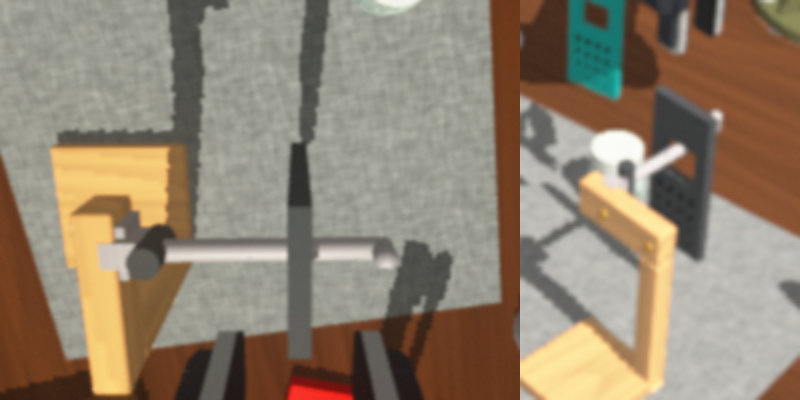

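Drawplate hangs free on hook_b. Left panel: plate across the bar at (300,250). Right panel: window on the bar at (685,160). Next is folding hook_a.

Run:
```python
from h import *
plan([.444,-.1593,.24],-94,8)
a=np.radians(-4.05); th=np.radians(np.linspace(90,8,12)); r=np.linspace(68,85,12)
C=np.c_[-28.2-r*np.sin(th)-5*np.cos(th)-14.5,-25.4+r*np.cos(th)-5*np.sin(th)-11]
D=np.diff(C,axis=0); print("start",C[0],"end",C[-1]); print(np.c_[-D[:,1],-D[:,0]].round(1).tolist())
```

```text
rot [-0.06, 0.03, -0.56]  offsets: [[36.5, 3.9, 4.3], [36.4, 4.3, 4.3], [36.4, 4.6, 4.3], [36.3, 5.0, 4.3], [36.3, 5.3, 4.4], [36.2, 5.7, 4.4], [36.2, 6.0, 4.4], [36.1, 6.4, 4.4]]
start [-110.7  -41.4] end [-59.48105393  47.07692034]
[[-9.1, 1.6], [-9.4, 0.4], [-9.6, -0.9], [-9.5, -2.2], [-9.3, -3.6], [-8.9, -4.9], [-8.4, -6.1], [-7.6, -7.3], [-6.7, -8.4], [-5.6, -9.4], [-4.4, -10.3]]
```

```bash
python3 -m inch '{"delta_rot":[[0,0,-0.6],[0,0,-0.6],[0,0,-0.6],[0,0,-0.6],[0,0,-0.6]],"offset":[[36.5,3.9,0],[36.4,4.3,0],[36.4,4.6,4],[36.3,5,5],[36.3,5.3,5]],"gripper":[-1,-1,-1,-1,-1]}'
python3 -m inch '{"delta_rot":[[0,0,-0.5],[0,0,-0.5],[0,0,-0.5],[0,0,0],[0,0,0]],"offset":[[36.2,5.7,6],[36.2,6,6],[36.1,6.4,4],[0,0,0],[0,0,0]],"gripper":[-1,-1,-1,-1,-1]}'
python3 -c "
from h import *
plan([.444,-.1593,.162],-94,5)"
```

```text
t: 22.95
ee_pos: [0.4698, -0.0542, 0.2559]
orientation: [-0.673, 0.74, -0.0, 0.001]
contact_force: [1.0, -0.2, 0.6]
opening: -0.001
gripper_force: 0.0
t: 23.45
ee_pos: [0.4427, -0.1602, 0.2396]
orientation: [-0.682, 0.732, -0.0, 0.0]
contact_force: [1.1, 0.7, -0.0]
opening: 0.003
gripper_force: 0.0
rot [-0.01, -0.0, -0.01]  offsets: [[-0.2, -0.2, 15.5], [-0.2, -0.2, 15.5], [-0.2, -0.2, 15.5], [-0.2, -0.2, 15.5], [-0.2, -0.2, 15.5]]
```

```bash
python3 -m inch '{"delta_rot":[[0,0,0],[0,0,0],[0,0,0],[0,0,0],[0,0,0]],"offset":[[0,0,20],[0,0,20],[0,0,20],[0,0,17.6],[0,0,0]],"gripper":[-1,-1,-1,-1,-1]}'
python3 chk.py z 4 && python3 -m inch '{"delta_rot":[[0,0,0],[0,0,0],[0,0,0],[0,0,0],[0,0,0]],"offset":[[-3,0,0],[-3,0,0],[-3,0,0],[-3,0,0],[-3,0,0]],"gripper":[-1,-1,-1,-1,-1]}'
python3 chk.py x 8 && python3 -m inch '{"delta_rot":[[0,0,0],[0,0,0],[0,0,0],[0,0,0],[0,0,0]],"offset":[[-3,0.8,0],[-4.5,0.6,0],[-4.7,0.2,0],[-4.8,-0.4,0],[-4.8,-0.5,0]],"gripper":[-1,-1,-1,-1,-1]}'
python3 chk.py x 8
```

```text
t: 23.95
ee_pos: [0.4421, -0.1583, 0.1592]
orientation: [-0.683, 0.731, 0.002, -0.001]
contact_force: [-0.6, -0.6, 0.1]
opening: -0.0
gripper_force: 0.0
tool force [ 0.6  0.5 -0.1]
t: 24.45
ee_pos: [0.4441, -0.1446, 0.162]
orientation: [-0.682, 0.731, -0.001, -0.0]
contact_force: [0.0, -1.8, 0.9]
opening: -0.002
gripper_force: 1.3
tool force [ 1.8 -0.1 -0.9]
t: 24.95
ee_pos: [0.4447, -0.1224, 0.1614]
orientation: [-0.682, 0.731, -0.0, -0.0]
contact_force: [-0.2, -3.8, 1.4]
opening: -0.001
gripper_force: 1.3
tool force [ 3.8 -0.1 -1.4]
```

```bash
cat > pa.py <<'E'
from h import *
st=bot.observe(); o=np.array([.5582,-.1138]);a=np.radians(-4.05);x=np.array([np.cos(a),np.sin(a)]);y=np.array([-x[1],x[0]])
p=st["ee_pos"][:2]-o; c=np.array([p@x,p@y])*1000; print("centre in rack a",c.round(1))
q=c+[14.5+28.2,11+25.4]; r=np.hypot(*q); th=np.pi/2-np.arctan2(q[1],-q[0])+5/r; th=np.arctan2(-q[0],q[1])-np.arcsin(5/r)
print("r",r,"theta",np.degrees(th))
t=np.linspace(th,np.radians(9),13)[1:]; rr=np.linspace(np.sqrt(r*r-25),84,13)[1:]
C=np.c_[-28.2-rr*np.sin(t)-5*np.cos(t)-14.5,-25.4+rr*np.cos(t)-5*np.sin(t)-11]
D=np.diff(np.vstack([c,C]),axis=0); print(np.c_[-D[:,1],-D[:,0]].round(1).tolist())
E
python3 pa.py
```

```text
centre in rack a [-112.6  -16.6]
r 72.6878854965178 theta 70.22754106302314
[[-6.5, -1.2], [-6.5, -1.8], [-6.4, -2.4], [-6.2, -3.0], [-6.0, -3.6], [-5.7, -4.2], [-5.3, -4.7], [-4.9, -5.3], [-4.5, -5.8], [-4.0, -6.2], [-3.4, -6.6], [-2.9, -7.0]]
```

```bash
python3 -m inch '{"delta_rot":[[0,0,0],[0,0,0],[0,0,0],[0,0,0],[0,0,0]],"offset":[[-6.5,-1.2,0],[-6.5,-1.8,0],[-6.4,-2.4,0],[-6.2,-3,0],[-6,-3.6,0]],"gripper":[-1,-1,-1,-1,-1]}'
python3 chk.py x 9 && python3 chk.py y 9 && python3 -m inch '{"delta_rot":[[0,0,0],[0,0,0],[0,0,0],[0,0,0],[0,0,0]],"offset":[[-5.7,-4.2,0],[-5.3,-4.7,0],[-4.9,-5.3,0],[-4.5,-5.8,0],[-4,-6,0]],"gripper":[-1,-1,-1,-1,-1]}'
python3 chk.py y 9; python3 pa.py
```

```text
t: 25.45
ee_pos: [0.4589, -0.0915, 0.1611]
orientation: [-0.682, 0.731, 0.0, -0.0]
contact_force: [-0.5, -4.1, 0.9]
opening: 0.001
gripper_force: 1.4
tool force [ 4.1  0.2 -0.9]
tool force [ 4.1  0.2 -0.9]
t: 25.95
ee_pos: [0.4868, -0.0691, 0.1611]
orientation: [-0.682, 0.731, 0.0, -0.0]
contact_force: [-2.8, -2.9, 1.2]
opening: -0.002
gripper_force: 1.4
tool force [ 3.1  2.6 -1.2]
centre in rack a [-74.3  39.6]
r 82.28249698855136 theta 19.129286948974578
[[-0.6, -1.1], [-0.6, -1.1], [-0.6, -1.1], [-0.6, -1.1], [-0.5, -1.1], [-0.5, -1.1], [-0.5, -1.1], [-0.5, -1.1], [-0.5, -1.2], [-0.5, -1.2], [-0.4, -1.2], [-0.4, -1.2]]
```

```bash
python3 -m inch '{"delta_rot":[[0,0,0],[0,0,0],[0,0,0],[0,0,0],[0,0,0]],"offset":[[-1.5,-3.2,0],[-1.5,-3.2,0],[-1.4,-3.2,0],[-1.3,-3.2,0],[-1.2,-3.2,0]],"gripper":[-1,-1,-1,-1,-1]}'
python3 chk.py y 6.5 && python3 -m inch '{"delta_rot":[[0,0,0],[0,0,0],[0,0,0],[0,0,0],[0,0,0]],"offset":[[0,-0.6,0],[0,-0.5,0],[0,-0.5,0],[0,-0.4,0],[0,0,0]],"gripper":[-1,-1,-1,-1,-1]}'
python3 chk.py y 6.5 && python3 -m inch '{"delta_rot":[[0,0,0],[0,0,0],[0,0,0],[0,0,0],[0,0,0]],"offset":[[0,-0.6,0],[0,-0.5,0],[0,-0.5,0],[0,-0.4,0],[0,0,0]],"gripper":[-1,-1,-1,-1,-1]}'
python3 chk.py y 6.5 && python3 -m inch '{"delta_rot":[[0,0,0],[0,0,0],[0,0,0],[0,0,0],[0,0,0]],"offset":[[0,-0.5,0],[0,-0.4,0],[0,-0.3,0],[0,-0.3,0],[0,0,0]],"gripper":[-1,-1,-1,-1,-1]}'
python3 chk.py y 6.5 && python3 -m inch '{"delta_rot":[[0,0,0],[0,0,0],[0,0,0],[0,0,0],[0,0,0]],"offset":[[0,-0.5,0],[0,-0.4,0],[0,-0.3,0],[0,-0.3,0],[0,0,0]],"gripper":[-1,-1,-1,-1,-1]}'
python3 chk.py y 6.5;python3 pa.py
```

```text
t: 26.45
ee_pos: [0.503, -0.0636, 0.1613]
orientation: [-0.682, 0.731, 0.0, -0.0]
contact_force: [-2.1, -2.3, -0.2]
opening: -0.005
gripper_force: 1.3
tool force [2.5 1.9 0.2]
t: 26.95
ee_pos: [0.5049, -0.0636, 0.1613]
orientation: [-0.682, 0.731, 0.0, 0.0]
contact_force: [-1.9, -0.0, 0.6]
opening: -0.003
gripper_force: 1.2
tool force [ 0.2  1.9 -0.6]
t: 27.45
ee_pos: [0.507, -0.0638, 0.1613]
orientation: [-0.682, 0.731, 0.0, 0.0]
contact_force: [-3.3, 1.5, -0.2]
opening: 0.001
gripper_force: 1.3
tool force [-1.3  3.4  0.2]
t: 27.95
ee_pos: [0.5084, -0.0641, 0.1613]
orientation: [-0.682, 0.731, -0.0, -0.0]
contact_force: [-1.9, 2.6, 0.5]
opening: 0.001
gripper_force: 1.3
tool force [-2.5  2.1 -0.5]
t: 28.45
ee_pos: [0.5099, -0.0641, 0.1613]
orientation: [-0.682, 0.731, -0.0, -0.0]
contact_force: [-2.3, 1.6, -0.4]
opening: -0.001
gripper_force: 1.3
tool force [-1.4  2.4  0.4]
centre in rack a [-51.7  46.1]
r 83.00444492483831 theta 2.737577766548481
[[-0.0, 0.8], [-0.0, 0.8], [0.0, 0.8], [0.0, 0.8], [0.0, 0.8], [0.0, 0.8], [0.0, 0.8], [0.0, 0.8], [0.0, 0.8], [0.1, 0.8], [0.1, 0.8], [0.1, 0.8]]
```

```bash
python3 -m inch '{"delta_rot":[[0,0,0],[0,0,0],[0,0,0],[0,0,0],[0,0,0]],"offset":[[0,-0.5,0],[0,-0.4,0],[0,-0.3,0],[0,-0.3,0],[0,0,0]],"gripper":[-1,-1,-1,-1,-1]}'
python3 chk.py y 5.5 && python3 -m inch '{"delta_rot":[[0,0,0],[0,0,0],[0,0,0],[0,0,0],[0,0,0]],"offset":[[0,-0.5,0],[0,-0.4,0],[0,-0.3,0],[0,-0.3,0],[0,0,0]],"gripper":[-1,-1,-1,-1,-1]}' && python3 chk.py y 5.5 && python3 -m inch '{"delta_rot":[[0,0,0],[0,0,0],[0,0,0],[0,0,0],[0,0,0]],"offset":[[0,-0.5,0],[0,-0.4,0],[0,-0.3,0],[0,-0.3,0],[0,0,0]],"gripper":[-1,-1,-1,-1,-1]}' && python3 chk.py y 5.5 && python3 -m inch '{"delta_rot":[[0,0,0],[0,0,0],[0,0,0],[0,0,0],[0,0,0]],"offset":[[0,-0.5,0],[0,-0.4,0],[0,-0.3,0],[0,-0.3,0],[0,0,0]],"gripper":[-1,-1,-1,-1,-1]}' && python3 chk.py y 5.5 && python3 -m inch '{"delta_rot":[[0,0,0],[0,0,0],[0,0,0],[0,0,0],[0,0,0]],"offset":[[0,-0.5,0],[0,-0.4,0],[0,-0.3,0],[0,-0.3,0],[0,0,0]],"gripper":[-1,-1,-1,-1,-1]}' && python3 chk.py y 5.5 && python3 -m inch '{"delta_rot":[[0,0,0],[0,0,0],[0,0,0],[0,0,0],[0,0,0]],"offset":[[0,-0.5,0],[0,-0.4,0],[0,-0.3,0],[0,-0.3,0],[0,0,0]],"gripper":[-1,-1,-1,-1,-1]}' && python3 chk.py y 5.5
```

```text
t: 28.95
ee_pos: [0.5114, -0.0643, 0.1613]
orientation: [-0.682, 0.731, -0.0, -0.0]
contact_force: [-2.2, 1.8, -1.3]
opening: -0.004
gripper_force: 1.3
tool force [-1.6  2.4  1.3]
t: 29.45
ee_pos: [0.5129, -0.0644, 0.1613]
orientation: [-0.682, 0.731, -0.0, -0.0]
contact_force: [-2.3, 2.0, -0.1]
opening: -0.001
gripper_force: 1.3
tool force [-1.9  2.4  0.1]
t: 29.95
ee_pos: [0.5143, -0.0644, 0.1613]
orientation: [-0.682, 0.731, 0.0, -0.0]
contact_force: [-3.5, 2.1, 0.4]
opening: -0.001
gripper_force: 1.8
tool force [-1.8  3.6 -0.4]
t: 30.45
ee_pos: [0.5149, -0.0645, 0.1611]
orientation: [-0.682, 0.731, 0.001, -0.001]
contact_force: [-8.7, 3.4, 2.1]
opening: 0.003
gripper_force: 4.1
tool force [-2.8  9.  -2.1]
```

```bash
python3 -m inch '{"delta_rot":[[0,0,0],[0,0,0],[0,0,0],[0,0,0],[0,0,0]],"offset":[[0,-0.3,0],[0,-0.1,0],[0,0,0],[0,0,0],[0,0,0]],"gripper":[-1,-1,-1,-1,-1]}'; python3 chk.py y 9
python3 -m inch '{"delta_rot":[[0,0,0],[0,0,0],[0,0,0],[0,0,0],[0,0,0]],"offset":[[0,0,0],[0,0,0],[0,0,0],[0,0,0],[0,0,0]],"gripper":[-1,-1,-1,-1,-1]}'; python3 chk.py y 9
python3 -m inch '{"delta_rot":[[0,0,0],[0,0,0],[0,0,0],[0,0,0],[0,0,0]],"offset":[[0,2,0],[0,8,0],[0,10,0],[0,10,-10],[0,0,-30]],"gripper":[-1,-1,-1,-1,-1]}'
python3 -m inch '{"delta_rot":[[0,0,0],[0,0,0],[0,0,0],[0,0,0],[0,0,0]],"offset":[[0,0,-40],[0,0,-40],[0,0,-30],[0,0,0],[0,0,0]],"gripper":[-1,-1,-1,-1,-1]}'
python3 - <<'E'
from h import *
im=bot.grab_frame("wrist"); s=bot.grab_frame("scene")
out=np.hstack([cv2.resize(im,(440,330)),cv2.resize(s[130:300,220:375],(360,395))[:330]]); cv2.imwrite("pics/c6.png",out[:,:,::-1])
E
```

```text
t: 30.95
ee_pos: [0.5151, -0.0645, 0.1611]
orientation: [-0.682, 0.731, 0.001, -0.001]
contact_force: [-8.2, 4.3, 2.4]
opening: 0.003
gripper_force: 4.6
tool force [-3.8  8.5 -2.4]
t: 31.45
ee_pos: [0.5151, -0.0645, 0.161]
orientation: [-0.682, 0.731, 0.001, -0.001]
contact_force: [-8.1, 3.9, 2.6]
opening: -0.0
gripper_force: 4.6
tool force [-3.3  8.3 -2.6]
t: 31.95
ee_pos: [0.4841, -0.0627, 0.1995]
orientation: [-0.682, 0.731, 0.001, -0.001]
contact_force: [1.0, 0.9, 1.2]
opening: 0.003
gripper_force: 0.0
t: 32.45
ee_pos: [0.4862, -0.0626, 0.3121]
orientation: [-0.682, 0.731, -0.001, 0.001]
contact_force: [-0.5, -1.0, -0.3]
opening: -0.0
gripper_force: 0.0
```

View pics/c6.png

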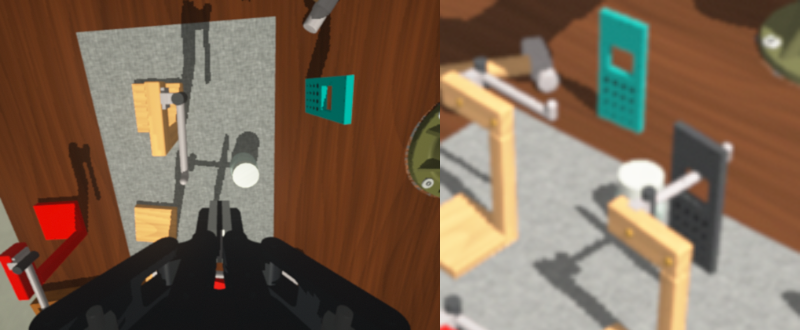

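Hook_a now lies flat along its rail (arm (178,100)→(184,180), left panel), and the plate still hangs on hook_b (right panel (697,195)). The robot is clear of everything, so I'm handing in.

```bash
python3 -c "
from bench import bot
print(bot.close_job())"
```

```text
the job is handed in; nothing more can be done
None
```

I've handed the job in at about 32.5 s, and no verdict came back: hook_b was pressed open at about 10 N, the drawplate hangs freely on it, and hook_a was folded and pressed closed at about 8.5 N (a little under the 10 N asked, above the 6 N needed).

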